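# Hold an offcut in the bench hook for sawing

### The job

Fetch the timber offcut and lay it flat on the board of the bench hook with its long side along the fence, and slide it along until you feel it butt against the red stop block. Then hold it ready for the saw with one diagonal push, pressing it against the fence and down onto the board at the same time with some 10 newtons each way, touching nothing but the offcut. Finish while still pressing: do not let go, and leave the loose magenta and blue ink pots behind the work alone.

Things in the scene. Friction and masses are not known exactly. Their poses are not given: they have to be found in the camera images.
- offcut_mid (a point): centre (half-way up) of the loose offcut, a paint-stained dark timber block 42 x 75 x 30 mm (its own x, y, z), 0.05 to 0.11 kg; starts lying flat on the table to the left of the bench hook with z up. It can be gripped from above across its 42 mm width. Either way round will do. Its friction on the board (coefficient about 0.6) takes up part of a sideways push
- bench_hook: the bench hook, fixed to the table: a pale plywood board with a dark cleat at its front edge and a brown fence along its far edge. Origin: underside of the board on the table; x points squarely to the fence, y along the fence towards the stop block's end, z up. The board's top is 15 mm above the origin and runs from x = -86 to +80 mm and y = -120 to +120 mm; the front cleat reaches to x = -100 mm. Its position and yaw differ each time
- board: the plywood board of the bench hook, same origin and axes as the bench hook
- fence: the fence of the bench hook, same origin and axes as the bench hook: its inner face is at x = +55 mm, it is 25 mm thick, 240 mm long and its top is 20 mm above the board (35 mm above the table)
- stop_block: red-painted stop block, fixed on the board against the fence and clamped at a different place along the fence each time. Axes as the bench hook's; origin at the height of the board's top, on the bench hook's y-axis. The block is 35 mm long in y (from -17.5 to +17.5 mm about the origin), 22 mm high, and runs from x = +7 mm to the fence at x = +55 mm, with a small brass screw 8 mm high on top. The offcut goes against its -y face (y = -17.5 mm)
- magenta_pot: loose ink pot with a magenta lid, 63 mm wide, 58 mm high, at the back behind the work; leave it alone. Origin at its underside
- blue_pot: loose ink pot with a blue lid, 58 mm wide, 64 mm high, also at the back; the two pots may have changed places; leave it alone. Origin at its underside
Not all that is in view belongs to the job. Of the things like the part that bears offcut_mid, leave any that is green or turquoise; of the rest the larger one is meant.

How it is judged:
By the outcome, as a careful person would: the job done as asked, in the order asked, and still so for the second after the job is handed in, while the arm keeps its last pose, push and grip.
It also fails if it takes over 72 s, if anything falls off the work surface, if the arm or the gripper's body presses on something with over 40 N, if the wrist force passes 120 N, or if a joint passes its speed limit or range.

### The arm

A 6-joint arm with a two-finger parallel gripper is mounted at the origin on the work surface; the furniture and walls round the work are solid. World frame = base frame: x ahead of the robot, y to its left, z up, the work surface at z = 0. Lengths are in mm, angles in degrees, forces in N, time in s.
With the tool pointing down it reaches from about 300 to 850 mm from the base axis. Payload 4.2 kg.
Tool frame: the origin (TCP) lies at the very end of the fingers, on their centre line; the grasp point (between the pads) lies env.grip_point_offset behind it (env.grip_point_offset is the distance from the TCP to the grasp point, in mm); z points along the fingers, y is the direction in which the jaws open and shut (so a half turn about z gives the same grasp; the last joint's range is limited). The gripper opens to 91 mm and grips with 3 to 60 N. Pads are 32 mm wide; open, the fingers measure 118 mm over their backs; the gripper's body (76 mm by 178 mm) begins 60 mm behind the grasp point.
Start: joints at [-65.718, 18.312, 89.639, -0, 72.044, -1.146], TCP at [246.896, -519.313, 213.976] pointing down, gripper open.
Joint ranges: [-177.97, 177.97], [-48.28, 115.42], [12.27, 149.76], [-77.06, 257.06], [2.81, 150.46], [-146.56, 146.56]. Speed limits (degrees/s): [147.25, 147.25, 180, 180, 180, 180].

### API

Orientations are given as [roll, pitch, yaw] about the fixed x, y, z axes, in that order (R = Rz(yaw) Ry(pitch) Rx(roll)).
In Python, from workcell import env, grab_frame, camera_params gives the robot as it stands. The module is installed in compiled form; this text tells all that it offers.
- The arm moves only by the shell command python3 -m creep 'ROWS' [OPENING] [FORCE]. ROWS is a JSON object of lists of equal length, an entry for each row: "offset": the shift along the tool's x, y, z in m, a list of three; "rotation": the turn, a rotation vector about the tool's x, y, z in degrees, a list of three. A call has 1 to 5 rows; each row shifts and turns the commanded pose from where the row before left it, along the tool's axes as they then stand; what a row does not reach is not made up. A row lasts 1/8 s, in which the tool goes at most 62.5 mm and 10.7 degrees, less where a joint would pass 70% of its speed; a pose out of reach is approached as far as the arm can. A call is refused whole if a number of a shift passes 0.0625 or a number of a turn 10.7, either way. A call with a gripper value outside its range is refused whole. OPENING is the closure, from 0 (fully open) to 1 (shut), set as the call begins (- or left out, the last holds). The fingers move at their own pace and stop on an object; FORCE is the grip in N (left out, the last holds). Time passes only in rows, so rows that do not move let the fingers close. It gives the time, the measured TCP pose, the force and the opening at its end, in the units of the state.
- env.state(): the state, without advancing time (a new reading comes with each control period).
- grab_frame(name): name is "scene" or "top"; returns the picture (480x640x3 uint8, red, green, blue); there is no depth.
- camera_params(name): a dict with "mtx" (3x3 intrinsics, pixels), "k1" (the pictures are not rectified: a ray, as slopes to the right and down, at radius r is drawn at 1 + k1 r^2 times it, then the intrinsics apply), "R" (3x3) and "t" (3): a world point X has camera coordinates R X + t. Camera axes: x right, y down, z forward; pixel columns grow to the right and rows downward; lengths in mm; the calibration is good to about 2 mm. A picture is of the moment at which its call begins. camera_params takes no time and is no camera call.
- env.job_done(): hands the job in, once; it reports no verdict.
The state is a dict: "time_s": time; "qpos": joint angles; "qvel": joint speeds; "effort": joint torques, N m; "ee_pos": TCP position; "ee_rot": TCP orientation; "force": force on the tool from outside, world axes, zero at the start; "torque": the same for the moment, N m; "gripper_width": finger opening in mm.
Only numpy, scipy, OpenCV 4.12 (cv2) and the standard library are available. Lean on these libraries where they do the work, as an engineer would, in place of code of your own. Each camera call takes 0.05 s, during which the arm holds its last target.

## Working session

There is one attempt and no reset: what is moved stays moved. The work goes in short steps, Python scripts to look and compute and a shell command to move; the robot and the scene stay as the last step left them, time stands still between calls to the robot, and variables do not carry over. Pictures are saved under pics/ and viewed, and the job is handed in when it is done.

```bash
mkdir -p pics; ls; python3 - <<'E'
from workcell import env, grab_frame, camera_params
import cv2
print(env.state(), env.grip_point_offset)
for n in("scene","top"):
    p=camera_params(n);print(n,p)
    cv2.imwrite(f"pics/{n}0.png",grab_frame(n)[:,:,::-1])
E
```

```text
pics
{'time_s': 0.0, 'qpos': array([-6.57188669e+01,  1.83521012e+01,  8.97091974e+01, -2.05152183e-03,
        7.20422101e+01, -1.14669981e+00]), 'qvel': array([-0.06575131, -0.08079898,  0.0153761 ,  0.06738573, -0.05157689,
        0.02649231]), 'effort': array([ 9.82741149e-04, -4.12457657e+01, -2.31975478e+01,  7.29776337e-02,
        4.57257824e-02, -1.14781596e-04]), 'ee_pos': array([ 246.65924932, -518.83150558,  213.09674986]), 'ee_rot': array([-1.79896473e+02, -1.21408976e-04,  2.54284671e+01]), 'force': array([0.0272212 , 0.03552192, 0.25323882]), 'torque': array([-0.00325691,  0.05162221, -0.04546484]), 'gripper_width': 91.20287627195147} 18.8
scene {'mtx': array([[540.03357298,   0.        , 308.03785057],
       [  0.        , 540.03357298, 238.2997267 ],
       [  0.        ,   0.        ,   1.        ]]), 'k1': -0.09070552222330819, 'R': array([[-0.41613551, -0.90921847,  0.01236976],
       [-0.64610586,  0.28608605, -0.70760299],
       [ 0.63982689, -0.30245091, -0.70650195]]), 't': array([ 226.06633167,  309.26351121, 1171.43125232])}
top {'mtx': array([[453.80534032,   0.        , 324.73980571],
       [  0.        , 453.80534032, 243.39721765],
       [  0.        ,   0.        ,   1.        ]]), 'k1': 0.0028770564478531177, 'R': array([[ 0.00763808, -0.99996789,  0.00242547],
       [-0.99721001, -0.00779708, -0.07423885],
       [ 0.07425538, -0.00185167, -0.99723754]]), 't': array([ 49.45341625, 440.66911232, 897.01168549])}
```

View pics/scene0.png

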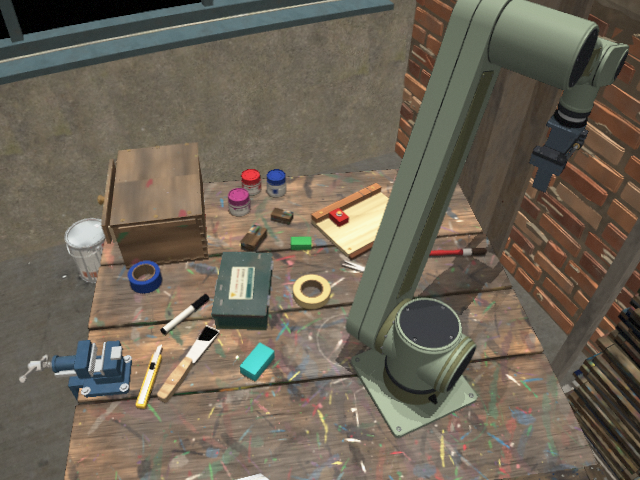

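View pics/top0.png

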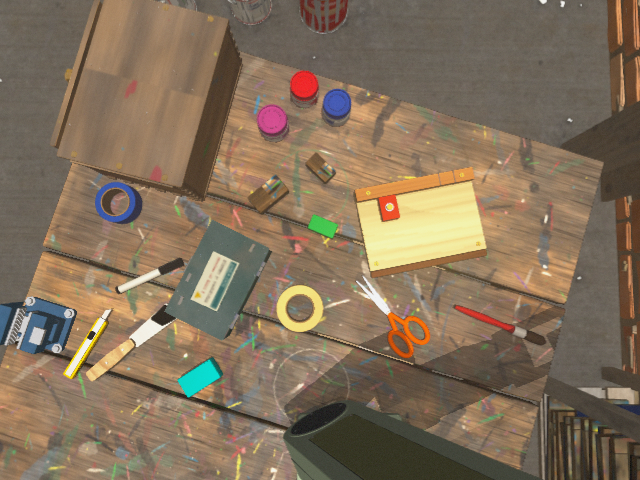

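The top view shows the bench hook at about (420,222), with the red stop at (389,207). Two stained blocks lie to its left, the larger at (268,194) and the smaller at (320,167). I'll enlarge these areas.

```bash
python3 - <<'E'
import cv2
im=cv2.imread("pics/top0.png")
cv2.imwrite("pics/c1.png",cv2.resize(im[150:250,235:345],None,fx=6,fy=6,interpolation=cv2.INTER_CUBIC)[:600])
cv2.imwrite("pics/c2.png",cv2.resize(im[155:285,340:500],None,fx=4.5,fy=4.5,interpolation=cv2.INTER_CUBIC))
E
```

```text
(no output)
```

View pics/c1.png

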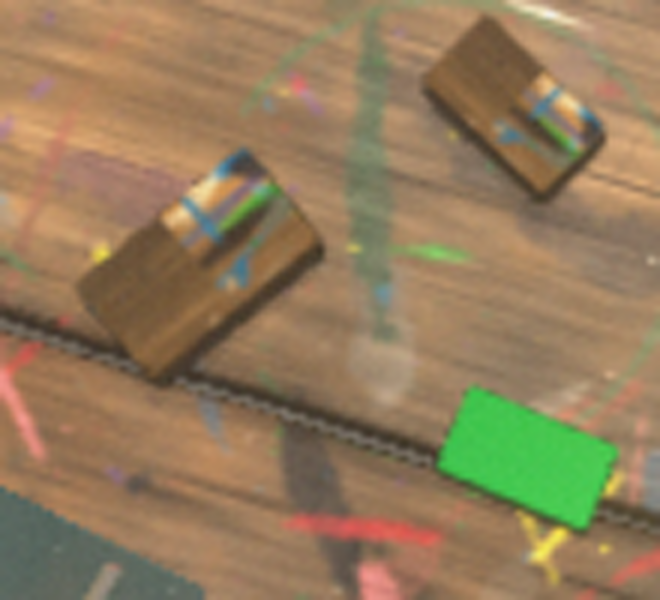

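View pics/c2.png

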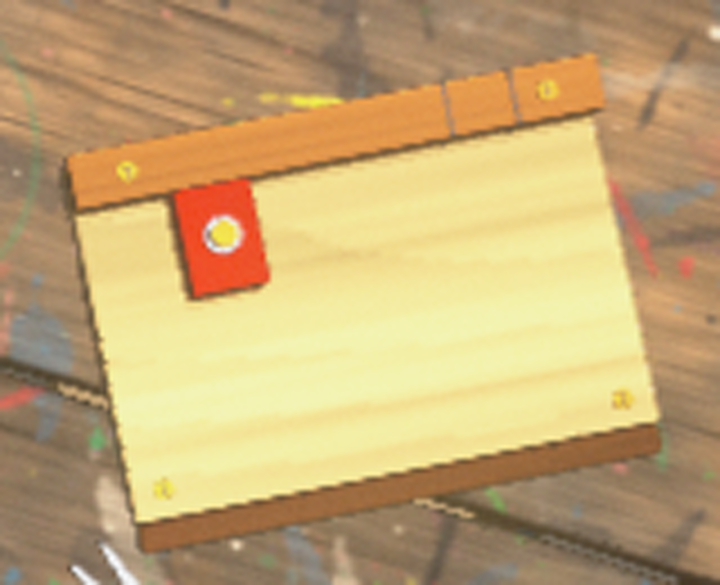

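```bash
cat > h.py <<'E'
import numpy as np, cv2
from workcell import camera_params
def ray(n,uv):
    p=camera_params(n); K=p["mtx"]; d=np.array([p["k1"],0,0,0,0])
    x=cv2.undistortPoints(np.array(uv,float).reshape(-1,1,2),K,d).reshape(-1,2)
    D=np.c_[x,np.ones(len(x))]@p["R"]; C=-p["R"].T@p["t"]
    return C,D
def onz(n,uv,z):
    C,D=ray(n,uv); z=np.broadcast_to(z,len(D)); s=(z-C[2])/D[:,2]
    return C+D*s[:,None]
def proj(n,X):
    p=camera_params(n)
    return cv2.projectPoints(np.array(X,float).reshape(-1,1,3),cv2.Rodrigues(p["R"])[0],p["t"],p["mtx"],np.array([p["k1"],0,0,0,0]))[0].reshape(-1,2)
def fit2(P,Q): # Q = R P + t, planar
    a=P-P.mean(0); b=Q-Q.mean(0)
    th=np.arctan2((a[:,0]*b[:,1]-a[:,1]*b[:,0]).sum(),(a*b).sum())
    R=np.array([[np.cos(th),-np.sin(th)],[np.sin(th),np.cos(th)]])
    t=Q.mean(0)-R@P.mean(0); return th,R,t,np.linalg.norm(P@R.T+t-Q,axis=1)
E
python3 - <<'E'
from h import *
c=np.array([(80,288),(243,150),(320,243),(158,372)])/6+[235,150]-.4
Q=onz("top",c,30)[:,:2]
print("offcut",Q, np.linalg.norm(Q-np.roll(Q,1,0),axis=1))
P=np.array([(-21,37.5),(21,37.5),(21,-37.5),(-21,-37.5)])
for k in range(2):
    th,R,t,r=fit2(np.roll(P,k,0),Q); print(np.degrees(th),t,r)
c=np.array([(68,160),(597,55),(605,107),(80,212),(137,522),(658,425),(597,122)])/4.5+[340,155]-.4
Q=onz("top",c,[35]*4+[15]*3)[:,:2]
P=np.array([(80,120),(80,-120),(55,-120),(55,120),(-86,120),(-86,-120),(55,-120)])
P[6]=(50,-120)
th,R,t,r=fit2(P[:6],Q[:6]); print("hook",np.degrees(th),t,r)
c=np.array([(174,195),(250,180),(270,280),(192,297)])/4.5+[340,155]-.4
S=onz("top",c,37)[:,:2]; print("stop",(S-t)@R, "off", )
E
```

```text
offcut [[529.73301774 206.91012676]
 [576.74248538 153.42753917]
 [545.53114393 127.28598619]
 [501.77313016 180.46358481]] [38.48603506 71.20587913 40.71275756 68.86668835]
-48.98384306582488 [538.4449443  167.02180923] [23.23180629 22.67651935 21.6111385  22.85515487]
-139.30630893715124 [538.4449443  167.02180923] [2.2442564  2.37080546 2.79066792 3.9222977 ]
hook 11.45697390638345 [ 492.56912857 -138.53045013] [1.82968294 0.42052511 1.71315372 1.29527925 1.95168931 1.59576745]
stop [[53.69863662 76.88839929]
 [53.85090068 42.66739898]
 [ 8.70118754 43.02722327]
 [ 7.87882192 78.16285701]] off
```

```bash
cat > ov.py <<'E'
from h import *
def box(t,th,hx,hy,z0,z1,cx=0,cy=0):
    R=np.array([[np.cos(th),-np.sin(th)],[np.sin(th),np.cos(th)]])
    P=np.array([(-hx,-hy),(hx,-hy),(hx,hy),(-hx,hy)])+[cx,cy]
    W=P@R.T+t
    return np.array([(*w,z) for z in(z0,z1) for w in W])
def draw(n,im,X,s,o,col=(0,255,255)):
    p=((proj(n,X)-o+.5)*s)
    for a,b in [(0,1),(1,2),(2,3),(3,0),(4,5),(5,6),(6,7),(7,4),(0,4),(1,5),(2,6),(3,7)]:
        cv2.line(im,tuple(int(v) for v in p[a]),tuple(int(v) for v in p[b]),col,1)
E
cat > ov1.py <<'E'
from ov import *
th=np.radians(40.7); t=np.array([538.4,167.0])
h=np.radians(11.46); ht=np.array([492.6,-138.5])
for n,f,o,sz in(("top","top0",(235,150),(270,135)),("scene","scene0",(225,170),(180,130))):
    im=cv2.imread(f"pics/{f}.png"); s=800/sz[0]
    im=cv2.resize(im[o[1]:o[1]+sz[1],o[0]:o[0]+sz[0]],None,fx=s,fy=s,interpolation=cv2.INTER_CUBIC)
    draw(n,im,box(t,th,21,37.5,0,30),s,np.array(o))
    draw(n,im,box(ht,h,12.5,120,15,35,67.5),s,np.array(o))
    draw(n,im,box(ht,h,24,17.5,15,37,31,60.2),s,np.array(o))
    draw(n,im,box(ht,h,83,120,0,15,-3),s,np.array(o))
    cv2.imwrite(f"pics/ov_{n}.png",im)
E
python3 ov1.py
```

```text
(no output)
```

View pics/ov_top.png

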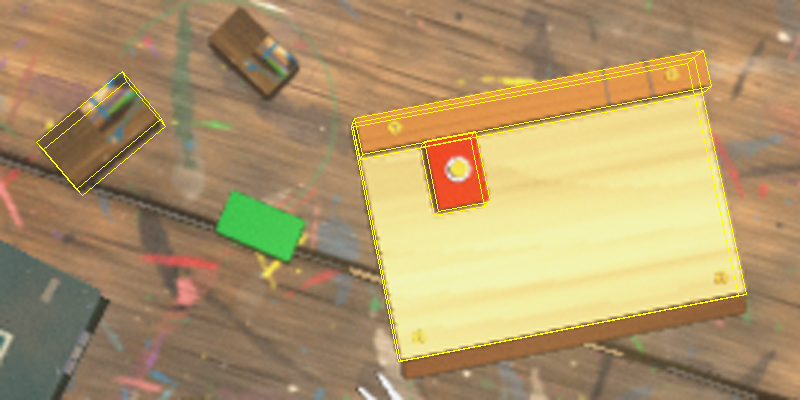

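View pics/ov_scene.png

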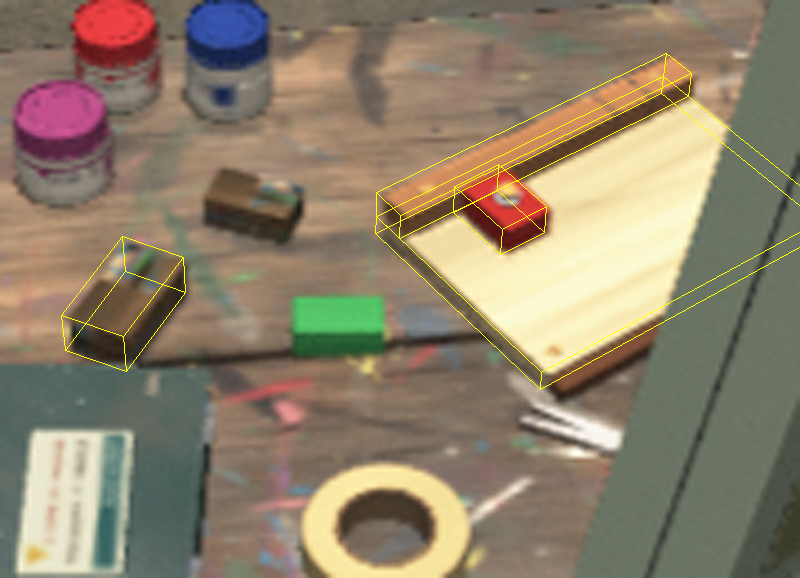

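The overlay fits the hook (origin about (492.6,-138.5), yaw 11.5°), the stop (y≈60) and the offcut (about (538,166)) to within about 2 mm. I'll check the obstacles, then move. The wrist turns first, to yaw ≈130.7.

```bash
python3 - <<'E'
from h import *
print(onz("top",[(207,200),(242,60),(270,250),(320,167),(272,135),(337,120)],0).round())
print(onz("top",[(190,185),(232,25)],150).round())
E
python3 -m creep '{"offset":[[0,0,0],[0,0,0],[0,0,0],[0,0,0],[0,0,0]],"rotation":[[0,0,-10.5],[0,0,-10.5],[0,0,-10.5],[0,0,-10.5],[0,0,-10.5]]}' 0
python3 -m creep '{"offset":[[0,0,0],[0,0,0],[0,0,0],[0,0,0],[0,0,0]],"rotation":[[0,0,-10.5],[0,0,-10.5],[0,0,-10.5],[0,0,-10.5],[0,0,-10.5]]}'
```

```text
[[529. 296.   0.]
 [828. 230.   0.]
 [427. 165.   0.]
 [600.  64.   0.]
 [667. 165.   0.]
 [700.  29.   0.]]
[[530. 287. 150.]
 [819. 221. 150.]]
time_s: 0.72
ee_pos: [246.8, -519.0, 213.5]
ee_rot: [-180.0, -0.0, 78.3]
force: [0.9, -0.6, -1.1]
gripper_width: 91.1
time_s: 1.35
ee_pos: [246.8, -519.0, 213.5]
ee_rot: [180.0, -0.1, 130.8]
force: [-0.5, -0.1, 0.1]
gripper_width: 91.3
```

```bash
cat > d.py <<'E'
import sys
from workcell import env
from scipy.spatial.transform import Rotation as Ro
import numpy as np
def st(): return env.state()
def delta(target,rpy=None):
    s=env.state(); R=Ro.from_euler("xyz",s["ee_rot"],degrees=True)
    d=R.inv().apply(np.array(target)-s["ee_pos"])
    r=None if rpy is None else (R.inv()*Ro.from_euler("xyz",rpy,degrees=True)).as_rotvec(degrees=True).round(2)
    print("t",s["time_s"],"pos",s["ee_pos"].round(1),"rot",s["ee_rot"].round(2),"d",d.round(1),"rotvec",r,"F",s["force"].round(2),"w",round(s["gripper_width"],1))
if __name__=="__main__":
    a=[float(v) for v in sys.argv[1:]]
    delta(a[:3], a[3:] or None)
E
python3 d.py 538 166 180 180 0 130.7
```

```text
t 1.35 pos [ 246.8 -519.   213.5] rot [ 1.7998e+02 -6.0000e-02  1.3077e+02] d [328.5 667.9  34. ] rotvec [ 0.02 -0.06  0.07] F [-0.54 -0.06  0.08] w 91.3
```

```bash
python3 -m creep '{"offset":[[0.0253,0.0514,0.0026],[0.0253,0.0514,0.0026],[0.0253,0.0514,0.0026],[0.0253,0.0514,0.0026],[0.0253,0.0514,0.0026]],"rotation":[[0,0,0],[0,0,0],[0,0,0],[0,0,0],[0,0,0]]}'
python3 -m creep '{"offset":[[0.0253,0.0514,0.0026],[0.0253,0.0514,0.0026],[0.0253,0.0514,0.0026],[0.0253,0.0514,0.0026],[0.0253,0.0514,0.0026]],"rotation":[[0,0,0],[0,0,0],[0,0,0],[0,0,0],[0,0,0]]}'
python3 -m creep '{"offset":[[0.0253,0.0514,0.0026],[0.0253,0.0514,0.0026],[0.0253,0.0514,0.0026],[0,0,0]],"rotation":[[0,0,0],[0,0,0],[0,0,0],[0,0,0]]}'
python3 d.py 538 166 80 180 0 130.7
```

```text
time_s: 1.98
ee_pos: [360.8, -254.6, 200.7]
ee_rot: [180.0, -0.0, 130.4]
force: [0.7, -0.7, -0.5]
gripper_width: 91.5
time_s: 2.6
ee_pos: [474.4, 8.4, 187.7]
ee_rot: [-180.0, 0.0, 130.4]
force: [0.8, -0.4, 0.7]
gripper_width: 90.9
time_s: 3.1
ee_pos: [543.0, 167.6, 179.0]
ee_rot: [-180.0, -0.0, 130.7]
force: [-0.4, -0.5, 0.6]
gripper_width: 91.3
t 3.1 pos [543.  167.6 179. ] rot [-1.7999e+02 -4.0000e-02  1.3068e+02] d [ 2.  -4.8 99. ] rotvec [-0.01 -0.04 -0.02] F [-0.42 -0.46  0.6 ] w 91.3
```

```bash
python3 -m creep '{"offset":[[0.002,-0.0048,0.04],[0,0,0.04],[0,0,0.039],[0,0,0]],"rotation":[[0,0,0],[0,0,0],[0,0,0],[0,0,0]]}' 0.1
python3 d.py 538 166 22.5 180 0 130.7
python3 - <<'E'
from workcell import grab_frame
import cv2
from ov import *
for n,o,sz in(("scene",(200,150),(160,120)),("top",(200,120),(160,120))):
    im=cv2.cvtColor(grab_frame(n),cv2.COLOR_RGB2BGR); cv2.imwrite(f"pics/{n}1.png",im)
    cv2.imwrite(f"pics/{n}1c.png",cv2.resize(im[o[1]:o[1]+sz[1],o[0]:o[0]+sz[0]],None,fx=5,fy=5,interpolation=cv2.INTER_CUBIC))
E
```

```text
time_s: 3.6
ee_pos: [534.4, 161.1, 58.6]
ee_rot: [-179.6, -0.2, 130.4]
force: [0.1, 0.4, -0.5]
gripper_width: 82.1
t 3.6 pos [534.4 161.1  58.6] rot [-1.7958e+02 -1.7000e-01  1.3039e+02] d [ 1.3  6.2 36. ] rotvec [-0.42 -0.17 -0.31] F [ 0.07  0.42 -0.49] w 82.1
```

View pics/scene1c.png

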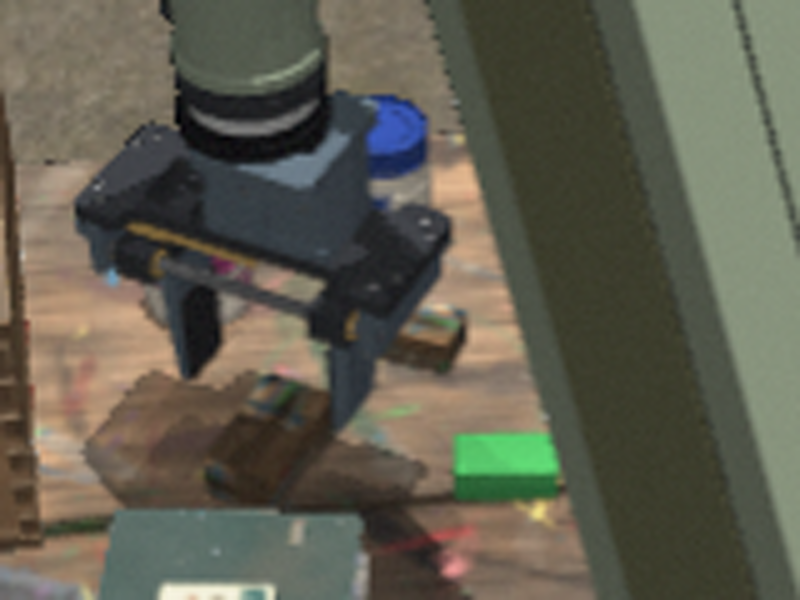

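View pics/top1c.png

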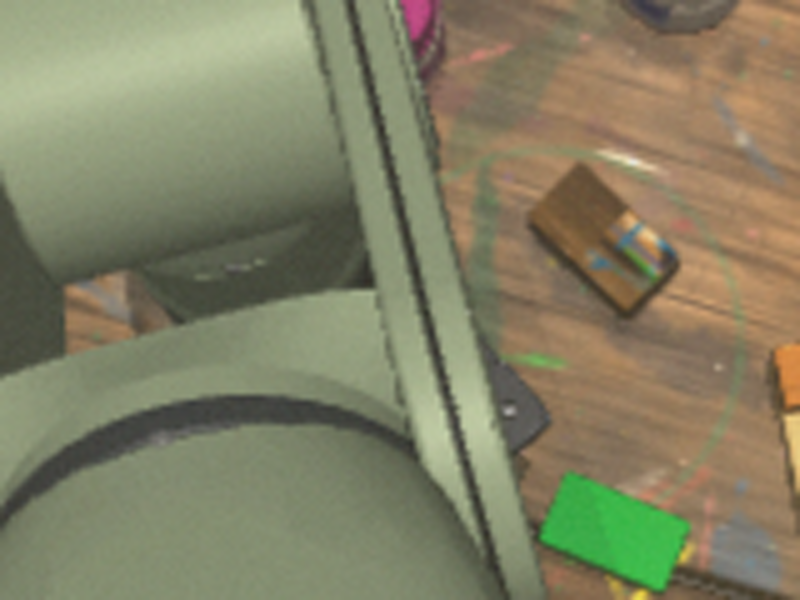

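The scene view shows the jaws straddling the offcut (crop ~(270,430)), with the fingers clear of it on both sides. The pose reading looked transient, so I'll let it settle.

```bash
python3 d.py 538 166 22.5 180 0 130.7; python3 -m creep '{"offset":[[0,0,0],[0,0,0]],"rotation":[[0,0,0],[0,0,0]]}'; python3 d.py 538 166 22.5 180 0 130.7
```

```text
t 3.7 pos [537.7 162.3  62. ] rot [1.7997e+02 3.0000e-02 1.3039e+02] d [ 2.7  2.6 39.5] rotvec [ 0.03  0.03 -0.31] F [1.24 0.22 0.87] w 82.1
time_s: 3.95
ee_pos: [538.2, 162.9, 62.6]
ee_rot: [179.9, 0.1, 130.4]
force: [0.4, -0.6, 0.0]
gripper_width: 82.5
t 3.95 pos [538.2 162.9  62.6] rot [1.7985e+02 8.0000e-02 1.3042e+02] d [ 2.5  1.8 40.1] rotvec [ 0.15  0.08 -0.28] F [ 0.35 -0.61  0.04] w 82.5
```

```bash
python3 -m creep '{"offset":[[0.0025,0.0018,0.015],[0,0,0.015],[0,0,0.01],[0,0,0],[0,0,0]],"rotation":[[0,0,0],[0,0,0],[0,0,0],[0,0,0],[0,0,0]]}' 0.1
python3 d.py 538 166 22.5 180 0 130.7
```

```text
time_s: 4.58
ee_pos: [537.3, 165.9, 21.1]
ee_rot: [180.0, 0.0, 130.4]
force: [-0.4, -0.2, 0.7]
gripper_width: 81.8
t 4.575 pos [537.3 165.9  21.1] rot [1.7999e+02 1.0000e-02 1.3043e+02] d [-0.4  0.6 -1.4] rotvec [ 0.01  0.01 -0.27] F [-0.44 -0.25  0.65] w 81.8
```

```bash
python3 -m creep '{"offset":[[0,0,0],[0,0,0]],"rotation":[[0,0,0],[0,0,0]]}' ; python3 -m creep '{"offset":[[0,0,-0.0005],[0,0,0],[0,0,0],[0,0,0],[0,0,0]],"rotation":[[0,0,0],[0,0,0],[0,0,0],[0,0,0],[0,0,0]]}' 1 35
python3 -m creep '{"offset":[[0,0,0],[0,0,0],[0,0,0],[0,0,0]],"rotation":[[0,0,0],[0,0,0],[0,0,0],[0,0,0]]}'
python3 d.py 538 166 22.5 180 0 130.7
```

```text
time_s: 4.82
ee_pos: [537.3, 165.9, 21.5]
ee_rot: [180.0, 0.0, 130.4]
force: [-0.6, 0.8, 0.4]
gripper_width: 82.2
time_s: 5.45
ee_pos: [537.1, 165.9, 21.6]
ee_rot: [180.0, 0.0, 130.4]
force: [0.3, 0.1, -1.1]
gripper_width: 41.6
time_s: 5.95
ee_pos: [537.1, 165.9, 21.6]
ee_rot: [180.0, 0.0, 130.4]
force: [-0.7, 0.3, -0.2]
gripper_width: 41.5
t 5.95 pos [537.1 165.9  21.6] rot [1.7999e+02 1.0000e-02 1.3043e+02] d [-0.5  0.7 -0.9] rotvec [ 0.01  0.01 -0.27] F [-0.72  0.3  -0.16] w 41.5
```

Gripped at 41.5 mm. I'll regrip 1.5 mm higher so the far finger clears the fence top with more margin, then lift.

```bash
python3 -m creep '{"offset":[[0,0,0],[0,0,-0.0015],[0,0,0]],"rotation":[[0,0,0],[0,0,0],[0,0,0]]}' 0.3
python3 -m creep '{"offset":[[0,0,0],[0,0,0],[0,0,0],[0,0,0],[0,0,0]],"rotation":[[0,0,0],[0,0,0],[0,0,0],[0,0,0],[0,0,0]]}' 1 40
python3 d.py 538 166 22.5 180 0 130.7
python3 -m creep '{"offset":[[0,0,-0.02],[0,0,-0.04],[0,0,-0.04],[0,0,0],[0,0,0]],"rotation":[[0,0,0],[0,0,0],[0,0,0],[0,0,0],[0,0,0]]}'
python3 - <<'E'
from d import *
from h import *
h=np.radians(11.46);t=np.array([492.6,-138.5])
R=np.array([[np.cos(h),-np.sin(h)],[np.sin(h),np.cos(h)]])
tgt=R@np.array([24,-30])+t; print(tgt)
delta([*tgt,120],[180,0,101.46])
import cv2
from workcell import grab_frame
im=cv2.cvtColor(grab_frame("scene"),cv2.COLOR_RGB2BGR); cv2.imwrite("pics/scene2.png",im[0:400,100:500])
E
```

```text
time_s: 6.32
ee_pos: [537.1, 165.9, 23.3]
ee_rot: [180.0, 0.0, 130.4]
force: [0.7, 0.5, 0.5]
gripper_width: 63.7
time_s: 6.95
ee_pos: [537.1, 165.9, 23.1]
ee_rot: [-180.0, 0.0, 130.4]
force: [-0.2, 0.1, -0.0]
gripper_width: 41.5
t 6.95 pos [537.1 165.9  23.1] rot [-180.      0.    130.43] d [-0.5  0.8  0.6] rotvec [-0.    0.   -0.27] F [-0.15  0.07 -0.02] w 41.5
time_s: 7.58
ee_pos: [536.2, 165.6, 122.2]
ee_rot: [-179.9, -0.0, 130.4]
force: [-1.1, 0.5, -1.6]
gripper_width: 41.7
[ 522.0820407  -163.13349906]
t 7.575 pos [536.2 165.6 122.2] rot [-1.7990e+02 -4.0000e-02  1.3043e+02] d [-241.1 -223.9    2.5] rotvec [-1.000e-01 -1.000e-02  2.897e+01] F [-1.07  0.54 -1.59] w 41.7
```

View pics/scene2.png

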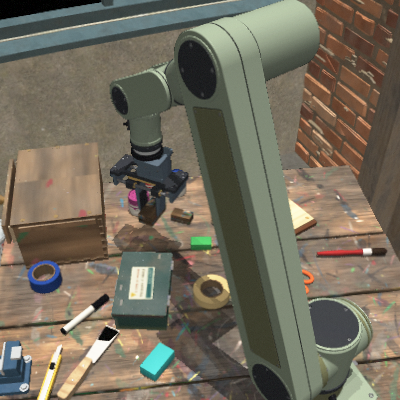

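The offcut hangs level in the gripper at about (150,205). I'll carry it over the board and turn it to the hook's yaw.

```bash
python3 -m creep '{"offset":[[-0.0402,-0.0373,0],[-0.0402,-0.0373,0],[-0.0402,-0.0373,0],[-0.0402,-0.0373,0],[-0.0402,-0.0373,0]],"rotation":[[0,0,0],[0,0,0],[0,0,0],[0,0,0],[0,0,0]]}'
python3 -m creep '{"offset":[[-0.0402,-0.0373,0],[0,0,0],[0,0,0],[0,0,0],[0,0,0]],"rotation":[[0,0,0],[0,0,9.7],[0,0,9.7],[0,0,9.6],[0,0,0]]}'
python3 -m creep '{"offset":[[0,0,0],[0,0,0]],"rotation":[[0,0,0],[0,0,0]]}'
python3 d.py 522 -163 60 180 0 101.46
python3 - <<'E'
from workcell import grab_frame
import cv2
for n in ("top","scene"):
    im=cv2.cvtColor(grab_frame(n),cv2.COLOR_RGB2BGR); cv2.imwrite(f"pics/{n}3.png",im)
E
```

```text
time_s: 8.25
ee_pos: [524.2, -109.6, 121.5]
ee_rot: [-179.9, -0.1, 130.4]
force: [1.1, -0.7, -1.9]
gripper_width: 41.6
time_s: 8.88
ee_pos: [522.2, -162.7, 121.6]
ee_rot: [-179.8, -0.1, 101.5]
force: [0.2, -0.5, -1.1]
gripper_width: 41.5
time_s: 9.12
ee_pos: [523.0, -162.8, 122.8]
ee_rot: [-180.0, -0.0, 101.5]
force: [-0.5, -0.1, -1.1]
gripper_width: 41.7
t 9.125 pos [ 523.  -162.8  122.8] rot [-1.7997e+02 -1.0000e-02  1.0151e+02] d [-0.1 -1.  62.8] rotvec [-0.03 -0.01  0.05] F [-0.52 -0.12 -1.08] w 41.7
```

View pics/top3.png

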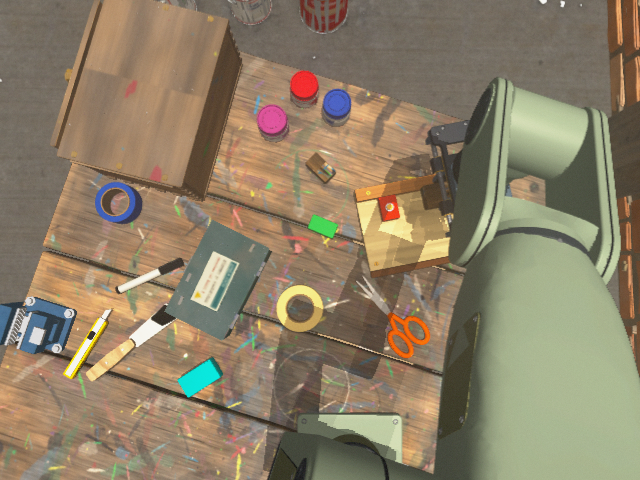

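View pics/scene3.png

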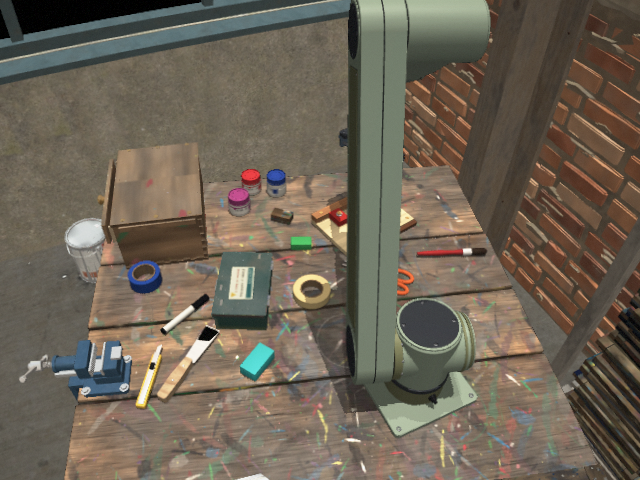

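The top view shows the offcut above the board at about (440,195), right of the stop at (389,207) and just in front of the fence. I'll lower it, gently at the end.

```bash
python3 -m creep '{"offset":[[0,-0.001,0.03],[0,0,0.03],[0,0,0.016],[0,0,0],[0,0,0]],"rotation":[[0,0,0],[0,0,0],[0,0,0],[0,0,0],[0,0,0]]}'
python3 -m creep '{"offset":[[0,0,0.003],[0,0,0.002],[0,0,0],[0,0,0]],"rotation":[[0,0,0],[0,0,0],[0,0,0],[0,0,0]]}'
python3 d.py 522 -163 38.1 180 0 101.46
```

```text
time_s: 9.85
ee_pos: [523.0, -163.4, 48.1]
ee_rot: [179.9, 0.1, 101.4]
force: [0.5, 0.3, 0.3]
gripper_width: 41.7
time_s: 10.35
ee_pos: [522.2, -163.1, 42.3]
ee_rot: [180.0, 0.0, 101.4]
force: [-0.1, 0.1, 0.0]
gripper_width: 41.1
t 10.35 pos [ 522.2 -163.1   42.3] rot [1.7999e+02 1.0000e-02 1.0143e+02] d [ 0.2 -0.2  4.2] rotvec [ 0.01  0.01 -0.03] F [-0.14  0.1   0.02] w 41.1
```

```bash
python3 -m creep '{"offset":[[0,0,0.001],[0,0,0.001],[0,0,0.001],[0,0,0],[0,0,0]],"rotation":[[0,0,0],[0,0,0],[0,0,0],[0,0,0],[0,0,0]]}'
python3 -m creep '{"offset":[[0,0,0.001],[0,0,0],[0,0,0]],"rotation":[[0,0,0],[0,0,0],[0,0,0]]}'
python3 d.py 522 -163 38.1 180 0 101.46
python3 -m creep '{"offset":[[0,0,0.0005],[0,0,0],[0,0,0]],"rotation":[[0,0,0],[0,0,0],[0,0,0]]}'
python3 d.py 522 -163 38.1 180 0 101.46
```

```text
time_s: 10.98
ee_pos: [522.2, -163.1, 39.2]
ee_rot: [180.0, 0.0, 101.4]
force: [0.1, -0.1, -0.9]
gripper_width: 41.6
time_s: 11.35
ee_pos: [522.1, -163.1, 38.2]
ee_rot: [180.0, 0.0, 101.4]
force: [0.7, 0.5, -1.2]
gripper_width: 41.3
t 11.35 pos [ 522.1 -163.1   38.2] rot [1.8000e+02 1.0000e-02 1.0143e+02] d [ 0.1 -0.1  0.1] rotvec [ 0.    0.01 -0.03] F [ 0.71  0.48 -1.21] w 41.3
time_s: 11.72
ee_pos: [522.1, -163.1, 38.1]
ee_rot: [180.0, 0.0, 101.4]
force: [-1.1, -0.1, 6.0]
gripper_width: 41.5
t 11.725 pos [ 522.1 -163.1   38.1] rot [1.7999e+02 1.0000e-02 1.0143e+02] d [ 0.1 -0.1  0. ] rotvec [ 0.01  0.01 -0.03] F [-1.12 -0.07  5.95] w 41.5
```

The offcut is on the board at z 38.1, as predicted. That leaves the fingers about 3 mm above the fence. Next I move it towards the fence (tool +y).

```bash
cat > f.py <<'E'
from workcell import env
import numpy as np
def go():
    s=env.state();h=np.radians(11.46);R=np.array([[np.cos(h),-np.sin(h)],[np.sin(h),np.cos(h)]])
    p=R.T@(s["ee_pos"][:2]-[492.6,-138.5]); f=-(R.T@s["force"][:2])
    print("t %.2f hook x %.1f y %.1f z %.1f | press fence %.1f stop %.1f down %.1f | torque"%(s["time_s"],*p,s["ee_pos"][2],*f,s["force"][2]),s["torque"].round(2),s["ee_rot"].round(2),"w %.1f"%s["gripper_width"])
go()
E
python3 f.py
python3 -m creep '{"offset":[[0,0.002,-0.0002],[0,0.002,0],[0,0.002,0],[0,0.001,0],[0,0,0]],"rotation":[[0,0,0],[0,0,0],[0,0,0],[0,0,0],[0,0,0]]}' >/dev/null; python3 f.py
python3 -m creep '{"offset":[[0,0.001,0],[0,0,0],[0,0,0]],"rotation":[[0,0,0],[0,0,0],[0,0,0]]}' >/dev/null; python3 f.py
```

```text
t 11.72 hook x 24.1 y -30.0 z 38.1 | press fence 1.1 stop -0.2 down 6.0 | torque [ 0.09  0.27 -0.03] [1.7999e+02 1.0000e-02 1.0143e+02] w 41.5
t 12.35 hook x 30.1 y -30.0 z 38.1 | press fence 4.5 stop -0.2 down 6.1 | torque [-0.09  0.54 -0.02] [-179.89    0.    101.45] w 41.3
t 12.72 hook x 31.1 y -30.0 z 38.2 | press fence 3.0 stop 0.0 down 6.5 | torque [-0.13  0.51  0.06] [-179.9    -0.    101.45] w 41.3
```

```bash

python3 -m creep '{"offset":[[0,0.001,0],[0,0,0],[0,0,0]],"rotation":[[0,0,0],[0,0,0],[0,0,0]]}' >/dev/null; python3 f.py
python3 -m creep '{"offset":[[0,0.0007,0],[0,0,0],[0,0,0]],"rotation":[[0,0,0],[0,0,0],[0,0,0]]}' >/dev/null; python3 f.py
python3 -m creep '{"offset":[[0,0.0005,0],[0,0,0],[0,0,0]],"rotation":[[0,0,0],[0,0,0],[0,0,0]]}' >/dev/null; python3 f.py
```

```text
t 13.10 hook x 32.1 y -30.0 z 38.2 | press fence 4.7 stop 0.1 down 5.7 | torque [-0.11  0.52  0.03] [-179.9     0.    101.45] w 41.5
t 13.47 hook x 32.7 y -30.0 z 38.1 | press fence 3.5 stop 0.1 down 6.0 | torque [-0.12  0.57 -0.03] [-179.89   -0.    101.45] w 41.2
t 13.85 hook x 33.1 y -30.0 z 38.2 | press fence 4.4 stop -0.2 down 7.3 | torque [-0.12  0.55  0.  ] [-179.88   -0.    101.45] w 41.3
```

```bash

python3 -m creep '{"offset":[[0,0.0005,0],[0,0,0],[0,0,0]],"rotation":[[0,0,0],[0,0,0],[0,0,0]]}' >/dev/null; python3 f.py
python3 -m creep '{"offset":[[0,0.0005,0],[0,0,0],[0,0,0]],"rotation":[[0,0,0],[0,0,0],[0,0,0]]}' >/dev/null; python3 f.py
python3 -m creep '{"offset":[[0,0.0005,0],[0,0,0],[0,0,0]],"rotation":[[0,0,0],[0,0,0],[0,0,0]]}' >/dev/null; python3 f.py
```

```text
t 14.22 hook x 33.1 y -30.0 z 38.2 | press fence 5.4 stop 0.0 down 7.8 | torque [-0.25  0.79 -0.03] [-1.7982e+02 -1.0000e-02  1.0146e+02] w 41.9
t 14.60 hook x 33.1 y -30.0 z 38.2 | press fence 6.8 stop 0.2 down 8.2 | torque [-0.35  0.98  0.02] [-1.7977e+02 -1.0000e-02  1.0148e+02] w 41.5
t 14.97 hook x 33.2 y -30.0 z 38.2 | press fence 8.0 stop 1.1 down 9.0 | torque [-0.5   1.19  0.08] [-1.7971e+02 -1.0000e-02  1.0149e+02] w 41.5
```

The fence contact shows at hook x≈33.1, where the force rises and the motion stops. I'll ease off slightly and slide towards the stop (tool +x, about 35 mm).

```bash

python3 -m creep '{"offset":[[0,-0.001,-0.0001],[0.005,0,0],[0.005,0,0],[0,0,0],[0,0,0]],"rotation":[[0,0,0],[0,0,0],[0,0,0],[0,0,0],[0,0,0]]}' >/dev/null; python3 f.py
python3 -m creep '{"offset":[[0.005,0,0],[0.005,0,0],[0.005,0,0],[0,0,0],[0,0,0]],"rotation":[[0,0,0],[0,0,0],[0,0,0],[0,0,0],[0,0,0]]}' >/dev/null; python3 f.py
python3 -m creep '{"offset":[[0.003,0,0],[0.003,0,0],[0,0,0],[0,0,0]],"rotation":[[0,0,0],[0,0,0],[0,0,0],[0,0,0]]}' >/dev/null; python3 f.py
```

```text
t 15.60 hook x 33.2 y -21.1 z 38.2 | press fence 6.4 stop 3.8 down 5.7 | torque [-0.83  0.73  0.07] [-1.7983e+02  1.1000e-01  1.0152e+02] w 41.7
t 16.23 hook x 33.1 y -6.1 z 38.2 | press fence 6.0 stop 4.4 down 6.2 | torque [-0.89  0.81  0.08] [-1.7983e+02  1.1000e-01  1.0152e+02] w 42.0
t 16.73 hook x 33.1 y -0.4 z 38.2 | press fence 6.2 stop 4.4 down 6.1 | torque [-1.1   0.78  0.01] [-1.7983e+02  1.4000e-01  1.0152e+02] w 41.5
```

```bash

for i in 1; do python3 -m creep '{"offset":[[0.001,0,0],[0.001,0,0],[0,0,0],[0,0,0]],"rotation":[[0,0,0],[0,0,0],[0,0,0],[0,0,0]]}' >/dev/null; python3 f.py; done
python3 -m creep '{"offset":[[0.001,0,0],[0,0,0],[0,0,0]],"rotation":[[0,0,0],[0,0,0],[0,0,0]]}' >/dev/null; python3 f.py
python3 -m creep '{"offset":[[0.001,0,0],[0,0,0],[0,0,0]],"rotation":[[0,0,0],[0,0,0],[0,0,0]]}' >/dev/null; python3 f.py
```

```text
t 17.23 hook x 33.1 y 1.3 z 38.2 | press fence 7.1 stop 5.2 down 5.5 | torque [-1.32  0.76  0.03] [-1.7983e+02  1.7000e-01  1.0153e+02] w 41.6
t 17.60 hook x 33.1 y 2.3 z 38.2 | press fence 6.8 stop 7.0 down 6.0 | torque [-1.3   0.75 -0.02] [-1.7983e+02  1.7000e-01  1.0153e+02] w 41.6
t 17.98 hook x 33.1 y 3.3 z 38.2 | press fence 5.9 stop 6.0 down 4.8 | torque [-1.29  0.78  0.02] [-1.7983e+02  1.7000e-01  1.0153e+02] w 41.8
```

```bash

python3 -m creep '{"offset":[[0.001,0,0],[0,0,0],[0,0,0]],"rotation":[[0,0,0],[0,0,0],[0,0,0]]}' >/dev/null; python3 f.py
python3 -m creep '{"offset":[[0.001,0,0],[0,0,0],[0,0,0]],"rotation":[[0,0,0],[0,0,0],[0,0,0]]}' >/dev/null; python3 f.py
python3 -m creep '{"offset":[[0.001,0,0],[0,0,0],[0,0,0]],"rotation":[[0,0,0],[0,0,0],[0,0,0]]}' >/dev/null; python3 f.py
```

```text
t 18.35 hook x 33.1 y 3.4 z 38.2 | press fence 7.8 stop 9.6 down 4.5 | torque [-1.85  0.83 -0.  ] [-179.83    0.26  101.56] w 41.1
t 18.73 hook x 33.1 y 3.5 z 38.2 | press fence 7.6 stop 13.1 down 4.9 | torque [-2.46  0.83 -0.12] [-179.85    0.35  101.59] w 41.6
t 19.10 hook x 33.2 y 3.5 z 38.3 | press fence 8.0 stop 15.4 down 3.0 | torque [-3.    0.82 -0.12] [-179.86    0.45  101.62] w 41.6
```

The butt is felt at hook y≈3.45. The force along the fence jumped from 6 to 15 N with no further motion. I'll relax the along-fence push without pulling away, then build up the diagonal push.

```bash

python3 -m creep '{"offset":[[-0.001,0,0],[-0.001,0,0],[-0.001,0,0],[0,0,0],[0,0,0]],"rotation":[[0,0,0],[0,0,0],[0,0,0],[0,0,0],[0,0,0]]}' >/dev/null; python3 f.py
python3 -m creep '{"offset":[[0,0.001,0],[0,0.001,0.0001],[0,0,0],[0,0,0]],"rotation":[[0,0,0],[0,0,0],[0,0,0],[0,0,0]]}' >/dev/null; python3 f.py
```

```text
t 19.73 hook x 33.1 y 3.4 z 38.2 | press fence 6.6 stop 6.7 down 5.1 | torque [-1.27  0.78 -0.  ] [-1.7983e+02  1.6000e-01  1.0153e+02] w 41.4
t 20.23 hook x 33.2 y 3.4 z 38.2 | press fence 10.8 stop 6.9 down 9.5 | torque [-1.63  1.49 -0.02] [-1.7961e+02  1.4000e-01  1.0156e+02] w 41.6
```

```bash

python3 -m creep '{"offset":[[-0.0006,0.0008,0],[-0.0006,0.0008,0],[0,0,0],[0,0,0],[0,0,0]],"rotation":[[0,0,0],[0,0,0],[0,0,0],[0,0,0],[0,0,0]]}' >/dev/null; python3 f.py
python3 -m creep '{"offset":[[0,0,0],[0,0,0]],"rotation":[[0,0,0],[0,0,0]]}' >/dev/null; python3 f.py
```

```text
t 20.85 hook x 33.2 y 3.4 z 38.2 | press fence 14.2 stop 3.5 down 14.3 | torque [-1.24  2.12 -0.04] [-1.7942e+02  1.0000e-02  1.0155e+02] w 41.9
t 21.10 hook x 33.2 y 3.4 z 38.2 | press fence 13.8 stop 3.7 down 14.7 | torque [-1.18  2.12 -0.02] [-1.7941e+02  1.0000e-02  1.0155e+02] w 41.7
```

```bash

python3 -m creep '{"offset":[[0,0.0003,-0.0003],[0,0,0],[0,0,0],[0,0,0]],"rotation":[[0,0,0],[0,0,0],[0,0,0],[0,0,0]]}' >/dev/null; python3 f.py
python3 -m creep '{"offset":[[0,0,0],[0,0,0]],"rotation":[[0,0,0],[0,0,0]]}' >/dev/null; python3 f.py
```

```text
t 21.60 hook x 33.2 y 3.4 z 38.3 | press fence 13.9 stop 3.8 down 13.1 | torque [-1.31  2.16 -0.05] [-1.7938e+02  1.0000e-02  1.0155e+02] w 41.4
t 21.85 hook x 33.2 y 3.4 z 38.3 | press fence 14.8 stop 4.4 down 13.2 | torque [-1.29  2.17 -0.06] [-1.7938e+02  1.0000e-02  1.0155e+02] w 41.8
```

```bash
python3 - <<'E'
from workcell import grab_frame
import cv2
for n,o,sz in(("scene",(260,140),(160,120)),("top",(330,110),(160,120))):
    im=cv2.cvtColor(grab_frame(n),cv2.COLOR_RGB2BGR); cv2.imwrite(f"pics/{n}4.png",im)
    cv2.imwrite(f"pics/{n}4c.png",cv2.resize(im[o[1]:o[1]+sz[1],o[0]:o[0]+sz[0]],None,fx=5,fy=5,interpolation=cv2.INTER_CUBIC))
E
python3 f.py
```

```text
t 21.95 hook x 33.2 y 3.4 z 38.3 | press fence 13.6 stop 4.1 down 12.0 | torque [-1.27  2.13 -0.01] [-179.38    0.    101.55] w 41.4
```

View pics/top4c.png

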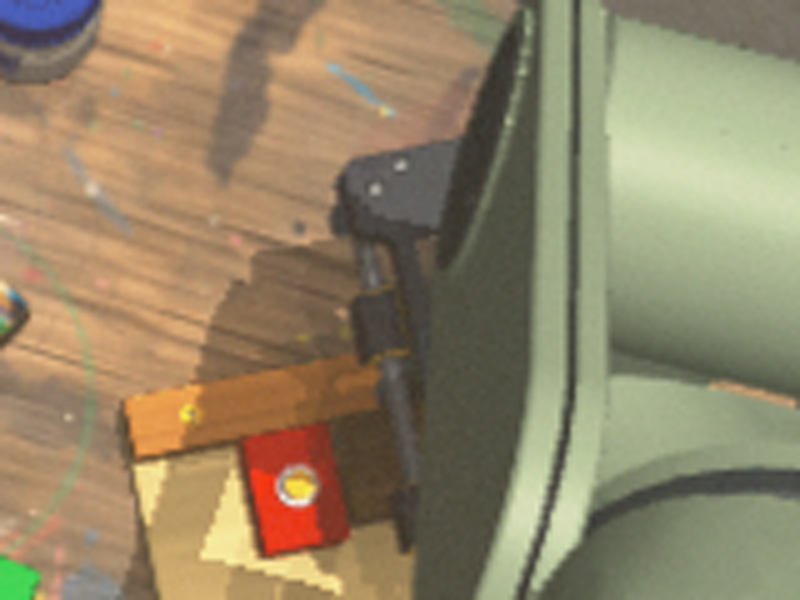

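View pics/scene4c.png

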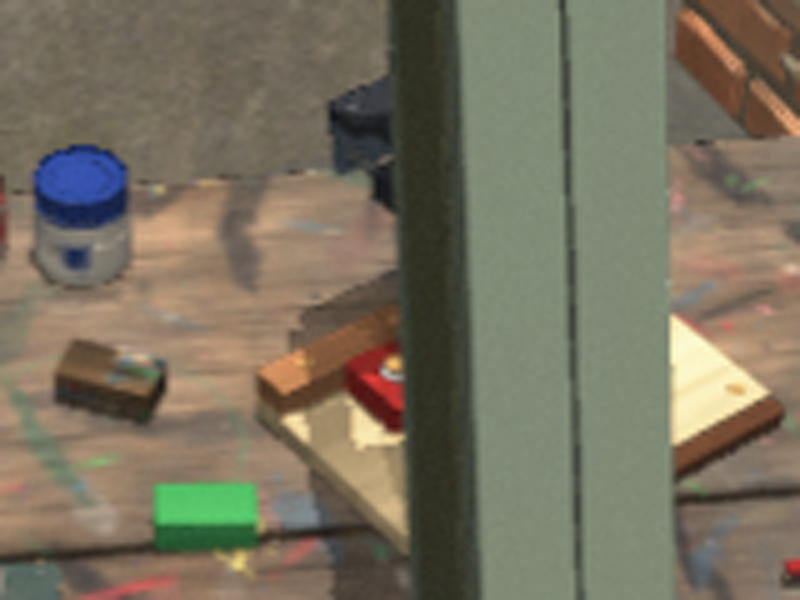

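The top view shows the offcut's dark face flush against the stop (right edge, ~(345,480) in the crop) and meeting the fence, with the pots untouched. One small trim remains: a bit less down, a bit more towards the fence.

```bash

python3 -m creep '{"offset":[[-0.0005,0.0005,-0.0004],[0,0,0],[0,0,0],[0,0,0],[0,0,0]],"rotation":[[0,0,0],[0,0,0],[0,0,0],[0,0,0],[0,0,0]]}' >/dev/null; python3 f.py
python3 -m creep '{"offset":[[0,0,0],[0,0,0]],"rotation":[[0,0,0],[0,0,0]]}' >/dev/null; python3 f.py
python3 -m creep '{"offset":[[0,0,0],[0,0,0],[0,0,0],[0,0,0]],"rotation":[[0,0,0],[0,0,0],[0,0,0],[0,0,0]]}' >/dev/null; python3 f.py
```

```text
t 22.57 hook x 33.2 y 3.4 z 38.3 | press fence 13.2 stop 2.9 down 11.2 | torque [-1.14  2.27  0.02] [-1.7931e+02 -5.0000e-02  1.0155e+02] w 41.9
t 22.82 hook x 33.2 y 3.4 z 38.3 | press fence 14.2 stop 4.1 down 11.4 | torque [-1.12  2.16  0.02] [-1.7931e+02 -5.0000e-02  1.0154e+02] w 41.5
t 23.32 hook x 33.2 y 3.4 z 38.3 | press fence 14.7 stop 3.0 down 11.0 | torque [-1.05  2.24  0.01] [-1.7931e+02 -5.0000e-02  1.0155e+02] w 41.6
```

Forces are good, but the tool leans 0.7° towards the fence and z has risen 0.2 mm. The front edge of the offcut may be lifting slightly, so I'll counter-rotate to seat it flat.

```bash

python3 -m creep '{"offset":[[0,0,0],[0,0,0],[0,0,0],[0,0,0]],"rotation":[[-0.4,0,0],[-0.4,0,0],[0,0,0],[0,0,0]]}' >/dev/null; python3 f.py
python3 -m creep '{"offset":[[0,0,0],[0,0,0]],"rotation":[[0,0,0],[0,0,0]]}' >/dev/null; python3 f.py
```

```text
t 23.82 hook x 33.1 y 3.4 z 38.1 | press fence 13.2 stop 4.5 down 10.5 | torque [-1.3   2.54 -0.02] [ 1.7991e+02 -5.0000e-02  1.0156e+02] w 41.3
t 24.07 hook x 33.1 y 3.4 z 38.1 | press fence 13.6 stop 2.8 down 10.4 | torque [-1.25  2.47 -0.04] [ 1.7991e+02 -6.0000e-02  1.0156e+02] w 41.2
```

```bash

python3 -m creep '{"offset":[[0,0.0004,0],[0,0,0],[0,0,0],[0,0,0]],"rotation":[[0,0,0],[0,0,0],[0,0,0],[0,0,0]]}' >/dev/null; python3 f.py
python3 -m creep '{"offset":[[0,0,0],[0,0,0],[0,0,0],[0,0,0]],"rotation":[[0,0,0],[0,0,0],[0,0,0],[0,0,0]]}' >/dev/null; python3 f.py
python3 -m creep '{"offset":[[0,0,0],[0,0,0],[0,0,0],[0,0,0]],"rotation":[[0,0,0],[0,0,0],[0,0,0],[0,0,0]]}' >/dev/null; python3 f.py
```

```text
t 24.57 hook x 33.1 y 3.4 z 38.1 | press fence 14.5 stop 3.1 down 11.5 | torque [-1.3   2.6  -0.04] [ 1.7995e+02 -6.0000e-02  1.0156e+02] w 41.6
t 25.07 hook x 33.1 y 3.4 z 38.1 | press fence 15.1 stop 3.6 down 11.8 | torque [-1.34  2.55 -0.01] [ 1.7996e+02 -6.0000e-02  1.0156e+02] w 41.2
t 25.57 hook x 33.1 y 3.4 z 38.1 | press fence 14.7 stop 3.9 down 11.4 | torque [-1.35  2.56  0.03] [ 1.7996e+02 -6.0000e-02  1.0156e+02] w 41.6
```

The readings are steady: about 14.7 N towards the fence, 11.5 N down, level, and still against the stop. Handing in.

```bash
python3 -c "
from workcell import env
print(env.job_done())"; python3 f.py
```

```text
the job is handed in; nothing more can be done
None
the job is handed in; nothing more can be done
```

I handed the job in at about 25.6 s, with the gripper still holding the offcut and pressing it against the fence and the board.

**What I did:** I gripped the larger stained offcut by its top few millimetres, so the fingers stayed about 3 mm above the fence. I laid it on the board and moved it to the fence, which I felt at hook x ≈ 33 mm. I then slid it along to the red stop, felt at hook y ≈ 3.4 mm, where the force rose from 6 to 15 N with no further motion. Finally I eased the push along the fence and built up the diagonal push.

**Last checks, before handing in:**

| Check | Reading |
|---|---|
| Push towards the fence | About 14.7 N steady at the tool; I estimate 8–14 N reaches the fence after board friction |
| Push down | About 11.5 N steady |
| Leftover push towards the stop | About 3–4 N |
| Tilt of the tool | Under 0.1° |
| Twist about the vertical | About zero |

- **Tilt corrected:** while I built up the push, the offcut leaned about 0.7° towards the fence. I turned the tool back and the height returned to its earlier value.
- **Camera view:** the pictures were taken before that last correction. They show the offcut against the stop and fence and the blue pot unmoved. The magenta pot was outside those crops, but the arm kept well away from it.
- **Not confirmed:** the arm hid most of the offcut, so flatness and the 3 mm finger clearance come from the arm's pose and force readings. The fence contact was 1 mm short of the camera estimate, within calibration error. The state could not be read after handing in.

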